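Set up and lock the fold-up desk box

ROBOT

A 6-joint arm with a two-finger parallel gripper is mounted at the origin on the work surface. World frame = base frame: x ahead of the robot, y to its left, z up, the work surface at z = 0. Lengths are in m, angles in rad, forces in N, time in s.
With the tool pointing down it reaches from about 0.275 to 0.825 m from the base axis. Payload 4.9 kg.
Tool frame: the origin (TCP) lies midway between the tips of the shut fingers; the grasp point (between the pads) lies 19 mm behind it (bot.grip_depth is the distance from the TCP to the grasp point, in m); z points along the fingers, y is the line along which they close (so a half turn about z gives the same grasp; the last joint's range is limited). The gripper opens to 85 mm and grips with 20 to 120 N. Pads are 22 mm wide; open, the fingers measure 114 mm over their backs; the gripper's body (76 mm by 85 mm) begins 54 mm behind the grasp point. The pads swing forward as they close: fully open they stand 13 mm farther back than shut.
Start: joints at [0.975, 0.326, -0.193, 1.052, 0, 1.437], TCP at [0.245, 0.492, 0.204] pointing down, gripper open.
Joint ranges: [-2.65, 2.65], [-0.97, 1.79], [-1.3, 1.35], [-1.93, 2.1], [-1.47, 1.37], [-3.14, 3.14]. Speed limits (rad/s): [2.57, 2.57, 3.14, 3.14, 3.14, 3.14].

INTERFACE

Orientations are given as a unit quaternion [w, x, y, z].
In Python, from cell import bot gives the robot as it stands. Calls block until the motion is done:
- bot.move_pose(position, orientation): joint-space move of the TCP to a pose.
- bot.move_linear(position, speed=0.15, rotation=None, until_force=None): straight line of the TCP; rotation=None keeps the orientation; speed is the mean speed in m/s. With until_force (N) it stops when the force on the tool has changed by that much, and returns True; else False.
- bot.goto_joints(angles): joint-space move.
- bot.set_gripper(opening, grasp_force=None): opening from 0.0 (shut) to 1.0 (fully open); grasp_force is the grip in N (None keeps the last); returns when the fingers have stopped.
- bot.wait(seconds).
- bot.solve_ik(position, orientation): joint angles nearest the present ones, or None.
- bot.camera(name): name is "scene" or "top" or "wrist"; returns the picture (420x560x3 uint8, red, green, blue); there is no depth.
- bot.calibration(name): a dict with "mtx" (3x3 intrinsics, pixels), "k1" (the pictures are not rectified: a ray, as slopes to the right and down, at radius r is drawn at 1 + k1 r^2 times it, then the intrinsics apply), "extrinsics" (4x4, takes a point from world to camera coordinates); the wrist camera has in their place "hand_eye" (4x4, takes a point from camera to tool coordinates, whose origin is the TCP and whose axes are the flange's). Camera axes: x right, y down, z forward; pixel columns grow to the right and rows downward; lengths in m; the calibration is good to about 2 mm. A picture is of the moment at which its call begins: read the wrist's pose just before it. calibration takes no time and is no camera call.
A pose or a line that the arm cannot do raises bot.PlanningError and nothing moves.
- bot.close_job(): hands the job in; it is judged then, once.
Trained networks look in the newest picture that a camera, given by its name, has taken for a name from the list of things; names that differ only in an ending like _2 or _b are one class to them, and where a whole thing is asked for, a point or a joint stands for the part that bears it (a point fixed in the world has none). Each returns a list of dicts, best first, with "confidence" (0 to 1); they miss things now and then, are a little off and sometimes report something else, mostly with a low value. They report only what shows in the picture. A call takes as long as a camera call.
- bot.search_frame(camera, thing): "bbox" ([left, top, width, height] in pixels, round what is visible of it).
Readings, each from a call of its own:
- bot.read_clock(): time.
- bot.read_joint_positions(): joint angles.
- bot.read_joint_vel(): joint speeds.
- bot.read_joint_efforts(): joint torques, N m.
- bot.read_position(): TCP position.
- bot.read_tool_rot(): TCP orientation.
- bot.read_ft_force(): force on the tool from outside, world axes, zero at the start.
- bot.read_moment(): the same for the moment, N m.
- bot.read_gripper_width(): opening from 0.0 (shut) to 1.0 (fully open).
- bot.read_finger_force(): force on a finger pad.
Only numpy, scipy, OpenCV 4.12 (cv2) and the standard library are available. Lean on these libraries where they do the work, as an engineer would, in place of code of your own. Each camera call takes 0.05 s, during which the arm holds its last target. There are 200 camera calls.

TASK

Set up the fold-up plywood box on the desk: raise both of its outward-leaning end panels until they stand fully upright, then slide the lock's tall grip all the way home to its end stop so that its prongs hold the panels. Leave everything else on the desk where it is.

Things in the scene. Friction and masses are not known exactly. Their poses are not given: they have to be found in the camera images.
- bin: Plywood fold-up box, fixed to the desk. Origin: centre of its underside; x runs from its front wall (robot side, with the lock) to its back wall, y to its left, z up. Base 140 (x) x 144 (y) x 10 mm. Front and back walls fixed: 8 mm thick, 156 mm wide, at x = -66 and +66 mm, tops 90 mm above the desk. Ends (y = +75, -75 mm) open until the end panels are raised. Turned by up to 0.4 rad.
- panel_left (a joint): Angle of the left end panel: 0 = level, lying outward (box's +y); 1.571 = upright, its stop. Starts at 0.4 to 0.85, leaning out. The panel is 122 mm wide (along the box's x, centred), 80 mm from hinge to free edge, 6 mm thick. Stiff hinge (0.08 N m, 1 to 2 N at a finger): it stays where it is left. Push it up from outside and below, moving in towards the hinge and up.
- panel_right (a joint): Angle of the right end panel, the mirror image of the left: 0 = level, lying outward (box's -y); 1.571 = upright, its stop. Starts at 0.4 to 0.85. Same size and stiffness.
- panel_left_hinge (a point): Middle of the left panel's hinge line, which runs along the box's x at y = +75 mm, 14 mm above the desk.
- panel_right_hinge (a point): Middle of the right panel's hinge line, which runs along the box's x at y = -75 mm, 14 mm above the desk.
- panel_left_edge (a point): Middle of the left panel's free edge.
- panel_right_edge (a point): Middle of the right panel's free edge.
- lock (a joint): Travel of the lock slide in m along the box's +x: 0 = back towards the robot, 0.055 = home at its end stop, crossbar against the guide blocks. Starts at 0 to 0.015; about 2 N of friction, stays where it is left. Its aluminium crossbar (184 mm wide, 12 x 16 mm) lies 55 mm above the desk before the front wall, its centre at the box's x = -145 mm + travel.
- lock_prongs (a point): Centre of the lock's crossbar. From its ends two prongs, 8 mm thick, run at 55 mm height through guide blocks at the box's front corners (x -84 to -58, |y| 76 to 96 mm, 70 mm high); when home they reach 32 mm along the outer faces of the upright panels, 4 mm off them. A panel not upright blocks its prong, or cannot be raised once the lock is home.
- lock_grip (a point): Centre line of the lock's upright grey grip, 20 mm below its top. The grip stands on the middle of the crossbar: 14 mm thick along the box's x, 60 mm wide along its y, top 125 mm above the desk (35 mm above the front wall). With the lock home, 13 mm lie between grip and front wall.
- pencil_tin: Bystander: flat steel pencil tin, 45 x 105 x 22 mm, lying loose on the floor of the fold-up box; origin at the centre of its underside.
- calculator: Bystander: black pocket calculator, 75 x 125 x 12 mm, lying on the desk near the front left corner of the fold-up box; origin under its centre.
- stapler: Bystander: black stapler, 34 x 115 x 41 mm, lying on the desk near the front right corner of the fold-up box; origin under its centre.
- book: Bystander: closed book with blue covers, 110 x 160 x 22 mm, lying on the desk behind the left of the fold-up box; origin under its centre.
- jar: Bystander: white and blue porcelain lidded jar, 84 mm wide, 92 mm high, standing behind the right of the fold-up box; origin under its centre.
- carton: Bystander: drink carton, 70 x 70 x 200 mm, standing far to the right; origin under its centre.
- thermos: Bystander: white flask, 70 mm wide, 210 mm high, standing far to the left; origin under its centre.

How it is judged:
By the outcome, as a careful person would: the job done as asked, in the order asked, and still so for the second after the job is handed in, with the robot touching nothing.
It also fails if it takes over 64 s, if anything falls off the work surface, if the arm or the gripper's body presses on something with over 40 N, if the wrist force passes 120 N, or if a joint passes its speed limit or range.

## Working session

There is one attempt and no reset: what is moved stays moved. The work goes in short steps, each a Python script; the robot and the scene stay as the last script left them, time stands still between calls to the robot, and variables do not carry over. Pictures are saved under pics/ and viewed, at most 10 in all, crops included, and the job is handed in when it is done.

```bash
mkdir -p pics; ls
python3 - <<'E'
from cell import bot
import cv2,numpy as np
for c in ["scene","top"]:
    im=bot.camera(c); cv2.imwrite(f"pics/{c}0.png",im[:,:,::-1])
    for t in ["bin","panel_left","panel_right","lock_grip","lock_prongs","panel_left_edge","panel_right_edge","panel_left_hinge","panel_right_hinge","lock","carton","thermos","jar"]:
        r=bot.search_frame(c,t)[:1]
        print(c,t,[(np.round(q["bbox"]),round(q["confidence"],2)) for q in r])
    k=bot.calibration(c);print(k)
E
```

```text
pics
scene bin []
scene panel_left [(array([310., 184.,  42.,  24.]), 0.56)]
scene panel_right [(array([268., 226.,  45.,  23.]), 0.69)]
scene lock_grip [(array([253., 170.,  41.,  44.]), 0.7)]
scene lock_prongs [(array([257., 175.,  40.,  33.]), 0.92)]
scene panel_left_edge [(array([310., 182.,  44.,  29.]), 0.76)]
scene panel_right_edge [(array([267., 229.,  45.,  21.]), 0.81)]
scene panel_left_hinge [(array([312., 187.,  39.,  23.]), 0.81)]
scene panel_right_hinge [(array([265., 227.,  45.,  19.]), 0.67)]
scene lock [(array([257., 175.,  43.,  39.]), 0.78)]
scene carton [(array([106., 263.,  42.,  77.]), 0.73)]
scene thermos [(array([367., 122.,  24.,  65.]), 0.67)]
scene jar [(array([324., 234.,  31.,  35.]), 0.84)]
{'mtx': array([[542.28395207,   0.        , 270.71945746],
       [  0.        , 542.28395207, 218.94497788],
       [  0.        ,   0.        ,   1.        ]]), 'k1': -0.15730712477282985, 'extrinsics': array([[ 0.7140193 ,  0.70011281,  0.00429974, -0.40626826],
       [ 0.44651168, -0.45063336, -0.77301804, -0.20210111],
       [-0.53926223,  0.55386969, -0.634369
[... 530 characters left out ...]
.,  42.]), 0.88)]
top panel_right_hinge []
top lock [(array([213., 231.,  60.,  27.]), 0.55)]
top carton [(array([419., 210.,  53.,  33.]), 0.89)]
top thermos [(array([ 93., 197.,  39.,  26.]), 0.83)]
top jar [(array([240., 143.,  31.,  31.]), 0.88)]
{'mtx': array([[445.0013809 ,   0.        , 281.11964869],
       [  0.        , 445.0013809 , 211.38958758],
       [  0.        ,   0.        ,   1.        ]]), 'k1': 0.03029667459446924, 'extrinsics': array([[-0.00588378, -0.99989657,  0.01312335, -0.01270386],
       [-0.99659577,  0.00478414, -0.08230417,  0.60538625],
       [ 0.08223288, -0.01356294, -0.99652085,  1.34037258],
       [ 0.        ,  0.        ,  0.        ,  1.        ]])}
```

Run:
```python
import cv2,numpy as np
a=cv2.imread("pics/top0.png")[125:275,160:310]
cv2.imwrite("pics/topc.png",cv2.resize(a,(600,600),interpolation=cv2.INTER_CUBIC))
```

```text
(no output)
```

View pics/topc.png

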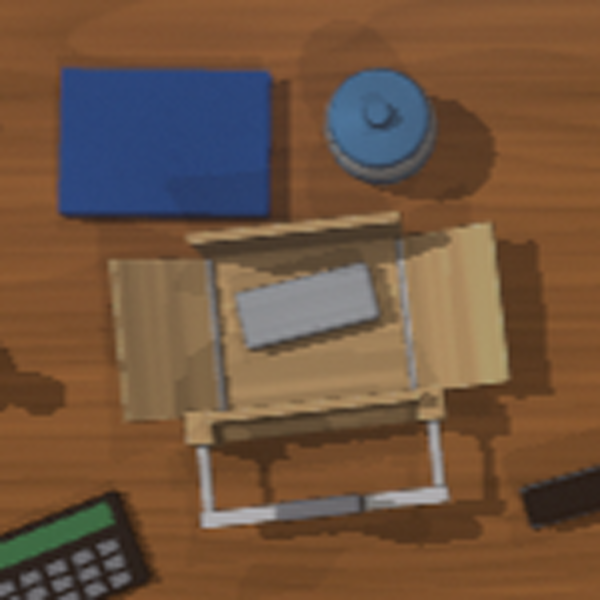

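View pics/scene0.png

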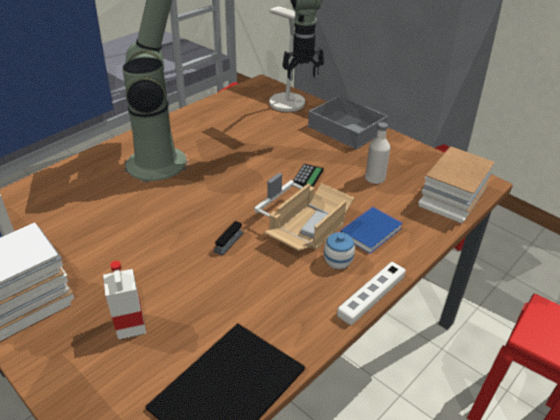

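The top view shows the box turned slightly, both panels leaning out, and the lock pulled back. The calculator (crop 60,550) and stapler (crop 560,490) lie at the front corners. I'll fit the pose to the corner pixels.

```bash
cat > h.py <<'E'
import numpy as np,cv2
from cell import bot
from scipy.optimize import least_squares
def proj(P,name="top",ext=None):
    k=bot.calibration(name); E=k["extrinsics"] if ext is None else ext
    c=np.atleast_2d(P)@E[:3,:3].T+E[:3,3]
    s=c[:,:2]/c[:,2:]; s=s*(1+k["k1"]*(s**2).sum(1,keepdims=True))
    return s@k["mtx"][:2,:2].T+k["mtx"][:2,2]
def b2w(P,p):
    P=np.atleast_2d(P).astype(float);c,s=np.cos(p[2]),np.sin(p[2])
    return P@np.array([[c,s,0],[-s,c,0],[0,0,1]])+[p[0],p[1],0]
def model(p):
    t,L,R=p[3:6]; e=lambda a:(.075+.08*np.cos(a),.014+.08*np.sin(a))
    (yl,zl),(yr,zr)=e(L),e(R)
    return np.array([[-.153+t,.092,.061],[-.153+t,-.092,.061],[-.084,.096,.07],[-.084,-.096,.07],
     [.07,.078,.09],[.07,-.078,.09],[.061,yl,zl],[-.061,yl,zl],[.061,-yr,zr],[-.061,-yr,zr],
     [p[6],.075,.014],[p[7],.075,.014],[p[8],-.075,.014],[p[9],-.075,.014]])
E
python3 - <<'E'
from h import *
px=np.array([[203,526],[447,501],[186,443],[444,417],[188,237],[399,212],[109,262],[126,420],[492,224],[508,382],[210,262],[222,410],[402,240],[414,388]])/4.+[160,125]
f=lambda p:(proj(b2w(model(p),p))-px).ravel()
r=least_squares(f,[.5,.1,.1,.005,.6,.6,.05,-.05,.05,-.05],x_scale=.1,loss="soft_l1")
print(np.round(r.x,4));print(np.round(r.fun.reshape(-1,2),1))
p=r.x;np.save("p.npy",p)
for n in ["calculator","stapler","pencil_tin","book","jar"]:
    q=bot.search_frame("top",n)[:1];print(n,q)
E
```

```text
[ 0.6216  0.1173  0.0975  0.009   0.5838  0.4919  0.058  -0.0571  0.0601
 -0.0554]
[[-0.6  0.1]
 [ 0.4 -0.1]
 [ 0.1  0.7]
 [ 0.5  0.5]
 [-0.1 -1. ]
 [ 0.2 -0.1]
 [ 0.3 -0.6]
 [-0.4  0.4]
 [-0.1 -0.4]
 [ 0.1  0.2]
 [-0.5  0. ]
 [-0.1  0. ]
 [-0.3  0. ]
 [ 0.4 -0. ]]
calculator [{'bbox': [150.7, 245.2, 45.9, 41.1], 'confidence': 0.79}]
stapler [{'bbox': [288.9, 238.4, 40.4, 18.9], 'confidence': 0.84}]
pencil_tin [{'bbox': [219.3, 187.3, 37.1, 26.1], 'confidence': 0.69}]
book [{'bbox': [175.4, 141.9, 54.8, 39.0], 'confidence': 0.91}]
jar [{'bbox': [240.3, 142.7, 31.2, 31.4], 'confidence': 0.88}]
```

```bash
cat >> h.py <<'E'
from scipy.spatial.transform import Rotation as Ro
p=np.load("p.npy")
def quat(a,sign=1):   # tool down, tool x along box direction angle a
    x=np.array([np.cos(a+p[2]),np.sin(a+p[2]),0])*sign; z=np.array([0,0,-1.])
    q=Ro.from_matrix(np.c_[x,np.cross(z,x),z]).as_quat(); return q[[3,0,1,2]]
def W(x,y,z): return b2w([x,y,z],p)[0]
def pick(pos,a):
    j0=bot.read_joint_positions(); best=None
    for s in (1,-1):
        j=bot.solve_ik(pos,quat(a,s))
        if j is not None:
            d=np.abs(np.array(j)-j0).max()
            if best is None or d<best[0]: best=(d,quat(a,s),np.array(j))
    return best
def panel(side,a):
    ey,ez=.075+.08*np.cos(a),.014+.08*np.sin(a)
    y0=ey+.033
    hi=W(0,side*y0,.25); b=pick(hi,np.pi/2); print("joints",b[2].round(2))
    bot.move_pose(hi,b[1])
    print(bot.move_linear(W(0,side*y0,ez-.028),.15,until_force=10))
    print(bot.move_linear(W(0,side*.126,.065),.06,until_force=20),bot.read_ft_force())
    print(bot.move_linear(W(0,side*.078,.082),.04,until_force=12),bot.read_ft_force())
    q=bot.read_position(); print("stop box y",(Ro.from_euler("z",-p[2]).apply(np.array(q)-[p[0],p[1],0])).round(4))
    bot.move_linear(W(0,side*.15,.09),.1); bot.move_linear(W(0,side*.15,.25),.2)
    print("t",bot.read_clock())
E
python3 - <<'E'
from h import *
print(bot.read_clock(), bot.calibration("wrist")["hand_eye"].round(3).tolist())
bot.set_gripper(0)
panel(1,p[4])
im=bot.camera("top");cv2.imwrite("pics/top1.png",cv2.resize(im[125:275,160:310,::-1],(600,600),interpolation=cv2.INTER_CUBIC))
E
```

```text
1.65 [[-0.0, -0.958, -0.288, 0.074], [1.0, -0.0, -0.0, 0.0], [0.0, -0.288, 0.958, -0.169], [0.0, 0.0, 0.0, 1.0]]
joints [0.34 0.54 0.26 1.29 0.   1.81]
False
False [-0.03676145  0.09153128 -0.68300891]
False [-0.415257   -0.25838559  0.34641975]
stop box y [-0.0001  0.0782  0.0818]
t 9.9667
```

View pics/top1.png

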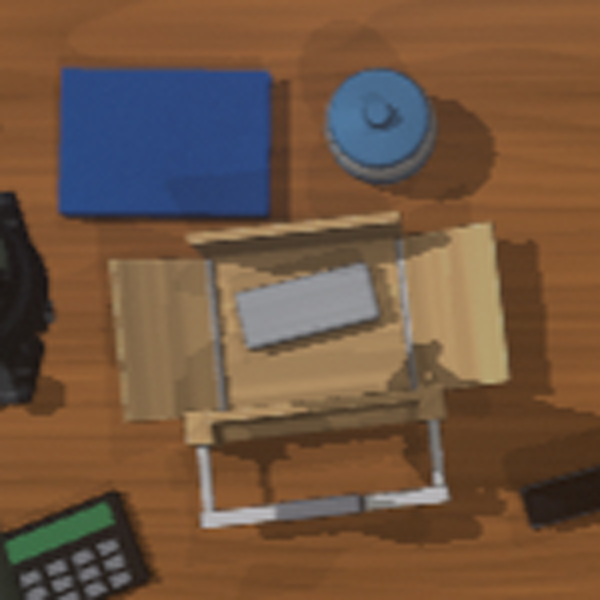

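The left panel looks unmoved, with its edge still at crop (109–126, 262–420). The finger met no force, so it passed above an edge that is lower than I estimated. I'll go in low until contact, then follow the edge's arc inward and up.

```bash
cat >> h.py <<'E'
def boxpos(): return Ro.from_euler("z",-p[2]).apply(np.array(bot.read_position())-[p[0],p[1],0])
def panel2(side):
    hi=W(0,side*.185,.2); b=pick(hi,np.pi/2)
    bot.move_pose(hi,b[1])
    print(bot.move_linear(W(0,side*.185,.012),.15,until_force=10))
    print(bot.move_linear(W(0,side*.14,.012),.04,until_force=2))
    c=boxpos(); print("contact",c.round(4)); y=side*c[1]
    for q,v in [((y-.018,.042),.06),((y-.038,.060),.06)]:
        print(bot.move_linear(W(0,side*q[0],q[1]),v,until_force=25),np.round(bot.read_ft_force(),1))
    print(bot.move_linear(W(0,side*.08,.080),.04,until_force=12),np.round(bot.read_ft_force(),1),boxpos().round(4))
    bot.move_linear(W(0,side*.15,.085),.12); bot.move_linear(W(0,side*.15,.2),.2)
    print("t",bot.read_clock())
E
python3 - <<'E'
from h import *
panel2(1)
im=bot.camera("top");cv2.imwrite("pics/top2.png",cv2.resize(im[125:275,160:310,::-1],(600,600),interpolation=cv2.INTER_CUBIC))
E
```

```text
False
True
contact [0.     0.1543 0.012 ]
False [-0.6  0.4 -0.2]
False [-0.  -1.  -0.4]
False [-0.4  0.3  0.5] [-0.0001  0.0802  0.0798]
t 16.5333
```

View pics/top2.png

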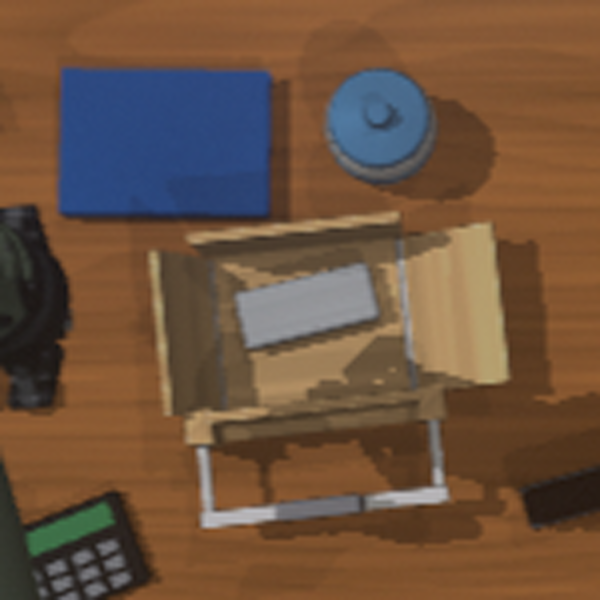

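The left panel is now about half raised, with its edge at crop x≈155, but the finger slid over the top of it. I'll push again lower, and use a smaller rise on the right panel.

```bash
cat >> h.py <<'E'
def finish(side,z):
    r=bot.move_linear(W(0,side*.072,z),.05,until_force=12)
    print("fin",r,np.round(bot.read_ft_force(),1),boxpos().round(4))
    bot.move_linear(W(0,side*.17,z),.15); bot.move_linear(W(0,side*.17,.2),.25)
    print("t",bot.read_clock())
E
python3 - <<'E'
from h import *
bot.move_linear(W(0,.15,.045),.2,until_force=10)
finish(1,.055)
# right
up=W(0,.10,.23); dn=W(0,-.19,.23)
bot.move_linear(up,.25); bot.move_linear(dn,.25)
print(bot.move_linear(W(0,-.19,.012),.2,until_force=10))
print(bot.move_linear(W(0,-.14,.012),.04,until_force=2))
c=boxpos();print("contact",c.round(4));y=-c[1]
for dy,z in[(.018,.028),(.04,.042)]:
    print(bot.move_linear(W(0,-(y-dy),z),.06,until_force=25),np.round(bot.read_ft_force(),1))
finish(-1,.055)
im=bot.camera("top");cv2.imwrite("pics/top3.png",cv2.resize(im[125:275,160:310,::-1],(600,600),interpolation=cv2.INTER_CUBIC))
E
```

```text
fin True [-0.1  2.5  1.3] [0.0001 0.0904 0.0526]
t 20.0583
False
True
contact [-1.000e-04 -1.574e-01  1.190e-02]
False [ 0.9 -9.9  6.3]
False [-0.  -0.2 -0.4]
fin True [-0.1 -2.   1.6] [-0.0002 -0.0877  0.0507]
t 27.1333
```

View pics/top3.png

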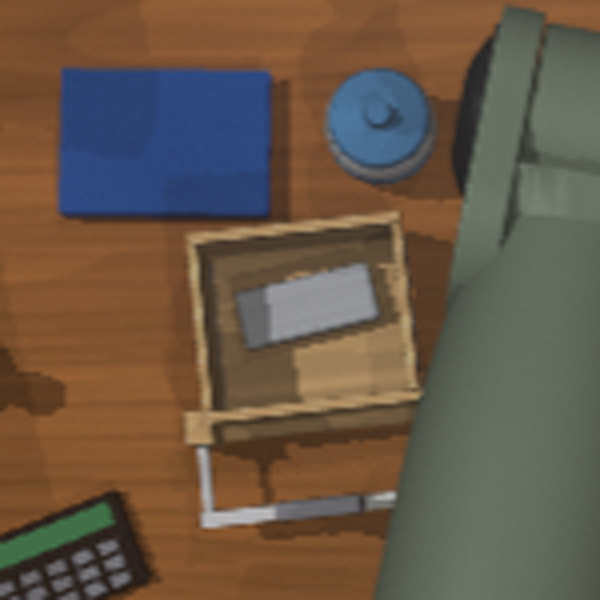

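Both panels stand upright, forming a closed rectangle in the picture, and each push ended against its stop. Next is the lock.

Run:
```python
from h import *
hi=W(-.195,0,.23); b=pick(hi,0); print(b[2].round(2))
bot.move_pose(hi,b[1])
print(bot.move_linear(W(-.195,0,.085),.2,until_force=10))
r=bot.move_linear(W(-.160,0,.085),.08,until_force=6);print(r,boxpos().round(4))
r=bot.move_linear(W(-.095,0,.085),.04,until_force=20);print(r,boxpos().round(4),np.round(bot.read_ft_force(),1))
bot.move_linear(W(-.2,0,.085),.12)
bot.move_linear(W(-.2,0,.2),.25)
print("t",bot.read_clock())
im=bot.camera("top");cv2.imwrite("pics/top4.png",cv2.resize(im[125:275,160:310,::-1],(600,600),interpolation=cv2.INTER_CUBIC))
im=bot.camera("scene");cv2.imwrite("pics/sc4.png",cv2.resize(im[150:270,230:370,::-1],(700,600),interpolation=cv2.INTER_CUBIC))
```

```text
[ 0.06  0.1  -0.41  1.06  0.   -0.04]
False
False [-0.1602  0.      0.0851]
True [-0.1067  0.0002  0.0838] [-0.3  0.3 -0.4]
t 32.6917
```

View pics/top4.png

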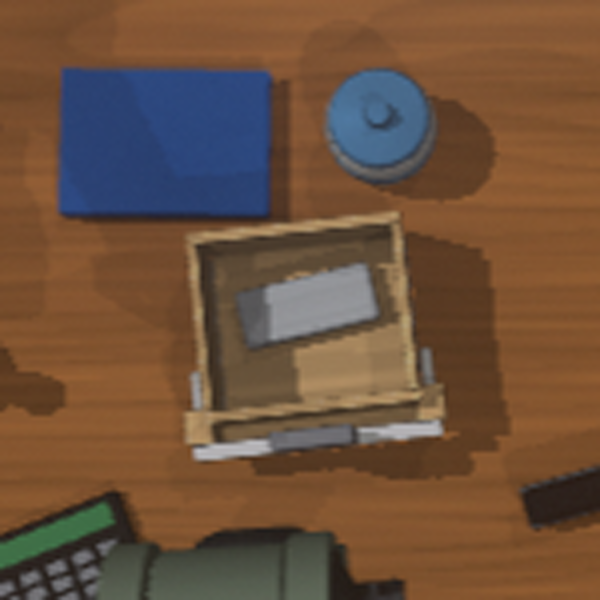

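View pics/sc4.png

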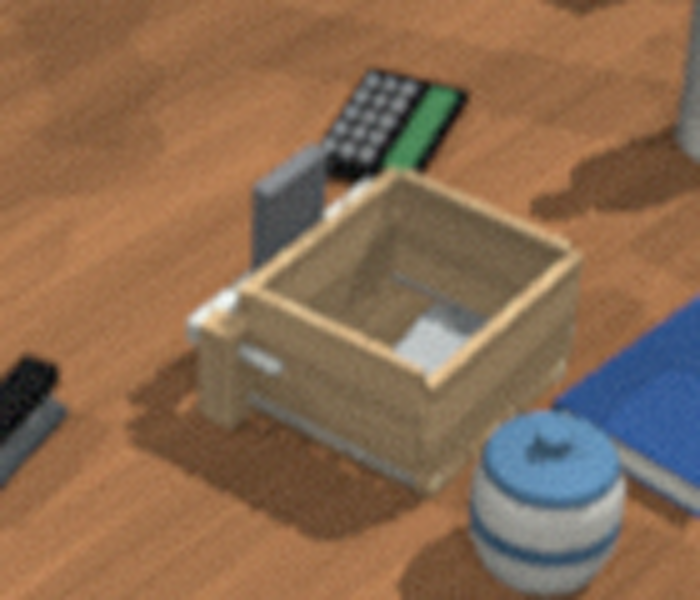

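The crossbar lies against the guide blocks (crop 195–440, 445), both prongs run along the upright panels, and the bystanders have not moved.

```bash
python3 -c "
from cell import bot
print(bot.close_job())"
```

```text
the job is handed in; nothing more can be done
None
```

The job is handed in: both end panels stand upright, the lock is home against its end stop with its prongs holding the panels, and the other items look unmoved; the clock was at about 33 s of the 64 s allowed.

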